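Slide the order tray past the spring stop

ROBOT

A 6-joint arm with a two-finger parallel gripper is mounted at the origin on a cart in front of the work surface, level with it; the furniture and walls round the work are solid. World frame = base frame: x ahead of the robot, y to its left, z up, the work surface at z = 0. Lengths are in m, angles in rad, forces in N, time in s.
With the tool pointing down it reaches from about 0.35 to 0.775 m from the base axis. Payload 5.5 kg.
Tool frame: the origin (TCP) lies on the centre line of the jaws, within the pads' length; the fingertips stand 11 mm ahead of it and the grasp point (between the pads) lies 8 mm behind it (env.tip_extent is the distance from the TCP to the fingertips, in m); z points along the fingers, y is the line along which they close (so a half turn about z gives the same grasp; the last joint's range is limited). The gripper opens to 85 mm and grips with 20 to 120 N. Pads are 22 mm wide; open, the fingers measure 114 mm over their backs; the gripper's body (76 mm by 85 mm) begins 54 mm behind the grasp point. The pads swing forward as they close: fully open they stand 13 mm farther back than shut.
Start: joints at [1.036, 0.313, 0.046, 1.304, 0, 1.431], TCP at [0.221, 0.531, 0.242] pointing down, gripper open.
Joint ranges: [-2.76, 2.76], [-0.86, 1.69], [-1.03, 1.26], [-2.2, 2.34], [-1.47, 1.5], [-3.14, 3.14]. Speed limits (rad/s): [2.57, 2.57, 3.14, 3.14, 3.14, 3.14].

INTERFACE

Orientations are given as a unit quaternion [w, x, y, z].
In Python, from workcell import env gives the robot as it stands.
- The arm moves only by the shell command python3 -m jog 'ROWS' [FORCE]. ROWS is JSON, a list of rows, each a list of 5 numbers: the gripper's target within -1 to 1 (shut at 1, half-way at 0, fully open at -1), then the shift along the tool's x, y, z in m, then the turn about the tool's z in degrees. In form: [[fingers, tx, ty, tz, turn], ...]. A call has 1 to 5 rows; each row shifts and turns the commanded pose from where the row before left it, along the tool's axes as they then stand; what a row does not reach is not made up. A row lasts 1/12 s, in which the tool goes at most 41.7 mm and 7.16 degrees, less where a joint would pass 70% of its speed; a pose out of reach is approached as far as the arm can. A call is refused whole if a number of a shift passes 0.0417 or a number of a turn 7.16, either way. A call with a gripper value outside its range is refused whole. The fingers move at their own pace and stop on an object; FORCE is the grip in N (left out, the last holds). Time passes only in rows, so rows that do not move let the fingers close. It gives the time, the measured TCP pose, the force, the opening and the grip force at its end, in the units of the state.
- env.get_state(): the state, without advancing time (a new reading comes with each control period).
- env.read_camera(name): name is "scene" or "side" or "wrist"; returns a dict with "img" (480x640x3 uint8, red, green, blue), "fov_y" (degrees; the focal length in pixels is half the picture's height over the tangent of half this angle, whatever the lens; pixels are square), "cx", "cy" (the principal point, pixels), "D" ([k1, k2, p1, p2, k3] as OpenCV has them; the pictures are not rectified), "T" (4x4, takes a point from camera to world coordinates). Camera axes: x right, y up, looking along -z (the intrinsics and any distortion apply to the point x, -y, -z); pixel columns grow to the right and rows downward; lengths in m; the calibration is good to about 2 mm. A picture is of the moment at which its call begins. There is no depth.
- env.hand_in(): hands the job in; it is judged then, once.
The state is a dict: "clock": time; "joint_pos": joint angles; "qvel": joint speeds; "tau": joint torques, N m; "tcp_pos": TCP position; "orientation": TCP orientation; "wrist_force": force on the tool from outside, world axes, zero at the start; "ft_torque": the same for the moment, N m; "finger_gap": finger opening in m; "grip_force": force on a finger pad.
Only numpy, scipy, OpenCV 4.12 (cv2) and the standard library are available. Lean on these libraries where they do the work, as an engineer would, in place of code of your own. Each camera call takes 0.05 s, during which the arm holds its last target. There are 200 camera calls.

TASK

Push the wooden order tray along the pick-up lane to its closed end: hold the orange spring plate down so that its two stop teeth sink out of the way, slide the tray right over them to the end wall, then let the plate spring up behind it and take the hand away. The tray is only pushed, never lifted or tipped, the enamel cup keeps standing on it, and everything else on the counter stays where it is.

Things in the scene. Friction and masses are not known exactly. Their poses are not given: they have to be found in the camera images.
- lane: fixed lane, 132 wide x 395 long. Origin on the counter, mid-lane, level with the stop teeth; z up, x across, +y is the way the tray travels (to the robot's left). White runners (|x| 36 to 54, top z 24) carry the tray; side guides |x| 56 to 66, top z 45, y -251 to +144; open at the -y end, between the runners lies the orange spring plate.
- lane_end (a point): centre of the inner face of the lane's end wall, at the height of the runners (lane x 0, y +132, z 24 mm); the wall is 12 thick, its top at z 53.
- catch_top (a point): point on the orange spring plate's upper face midway between its teeth (lane x 0, y 0), z 22 mm at rest; sinks with the plate. The plate is a flat strip 66 wide, lane y -240 to +30, passing beneath the tray; it may be pressed anywhere, also behind the tray, and a fingertip can slide along it while pressing.
- catch_tooth (a point): top centre of the stop tooth at lane x +29, y 0; z 32 mm at rest, 8 above the runners. A second tooth stands at x -29. Each is 8 (x) x 12 (y), 10 above the plate; the 50 mm between them is flat plate, free for a finger to pass.
- catch (a joint): how far the spring plate is pressed straight down (m): 0 up, 0.014 at its lower stop. Beyond 0.008 the teeth are below the runner tops and the tray can pass. It pushes back with about 3 N at the top, 6.5 N at the bottom, springs up when released, and does not tilt.
- order_tray: loose light-wood open tray, 108 wide (x) x 120 long (y) x 30 high, walls and floor 5, about 0.7 kg, on the runners with 2 mm play to each guide. Origin at the centre of its underside, y as the lane's. It starts 14 to 64 mm short of the teeth. At the end wall its centre is at lane y +72 and its rear face 6 mm past the teeth; below y +66 it still covers them.
- cup: loose green and white enamel cup, bowl 64 across, 89 with its handle, 48 high, standing in the front part of the tray, its handle across the lane; origin at its underside, 12 mm from the bowl's axis towards the handle.
- timer: bystander: cream wind-up kitchen timer, 64 x 64 x 56; origin at the centre of its underside.
- peanut_jar: bystander: jar with a black lid, 64 x 64 x 99; origin at the centre of its underside.
- tape: bystander: black desk tape dispenser, 38 x 131 x 66; origin at the centre of its underside.
- candle: bystander: tea light, 38 x 38 x 15; origin at the centre of its underside.
- price_card: bystander: price card in a slotted log slice, 27 x 50 x 84; origin at the centre of its underside.
Not all that is in view belongs to the job. What is shaped like the cup but purple is not meant.

How it is judged:
By the outcome, as a careful person would: the job done as asked, in the order asked, and still so for the second after the job is handed in, with the robot touching nothing.
It also fails if it takes over 42 s, if anything falls off the work surface, if the arm or the gripper's body presses on something with over 40 N, if the wrist force passes 120 N, or if a joint passes its speed limit or range.

## Working session

There is one attempt and no reset: what is moved stays moved. The work goes in short steps, Python scripts to look and compute and a shell command to move; the robot and the scene stay as the last step left them, time stands still between calls to the robot, and variables do not carry over. Pictures are saved under pics/ and viewed, at most 10 in all, crops included, and the job is handed in when it is done.

```bash
mkdir -p pics; cat > h.py <<'E'
import numpy as np, cv2
from workcell import env
def K(c):
    f=c["img"].shape[0]/2/np.tan(np.radians(c["fov_y"])/2)
    return np.array([[f,0,c["cx"]],[0,f,c["cy"]],[0,0,1.]])
def ray(c,uv):
    p=cv2.undistortPoints(np.array([[uv]],float),K(c),np.array(c["D"],float))[0,0]
    T=np.array(c["T"]); d=T[:3,:3]@np.array([p[0],-p[1],-1]); return T[:3,3],d
def onz(c,uv,z):
    o,d=ray(c,uv); return o+d*(z-o[2])/d[2]
def proj(c,P):
    T=np.array(c["T"]); q=(np.atleast_2d(P)-T[:3,3])@T[:3,:3]; q=q*[1,-1,-1]
    return cv2.projectPoints(q.reshape(-1,1,3),np.zeros(3),np.zeros(3),K(c),np.array(c["D"],float))[0][:,0]
E
python3 - <<'E'
from h import *
import pickle
for n in ["scene","side","wrist"]:
    c=env.read_camera(n); pickle.dump(c,open(n+".pkl","wb")); cv2.imwrite(f"pics/{n}0.png",c["img"][:,:,::-1]); print(n,c["fov_y"],np.round(c["T"],3).tolist())
s=env.get_state(); print(s)
E
```

```text
scene 54.254403640216296 [[0.908, 0.223, -0.356, 0.066], [-0.42, 0.522, -0.743, -1.101], [0.02, 0.823, 0.567, 0.804], [0.0, 0.0, 0.0, 1.0]]
side 52.43756884180235 [[0.146, -0.718, 0.68, 1.49], [0.989, 0.12, -0.086, -0.222], [-0.02, 0.685, 0.728, 1.095], [0.0, 0.0, 0.0, 1.0]]
wrist 70.80242920750696 [[0.384, -0.876, -0.29, 0.146], [0.923, 0.364, 0.123, 0.561], [-0.002, -0.315, 0.949, 0.374], [0.0, 0.0, 0.0, 1.0]]
{'clock': 0.15, 'joint_pos': array([ 1.03639374e+00,  3.13827003e-01,  4.52421156e-02,  1.30359556e+00,
       -6.06468777e-06,  1.43120450e+00]), 'qvel': array([-0.00053071, -0.00410178,  0.00383237, -0.00290296,  0.00146193,
        0.00120571]), 'tau': array([ 2.89340242e-03, -4.81063914e+01,  2.98815894e+01,  1.38782436e-02,
       -1.29262562e-04, -1.12763567e-05]), 'tcp_pos': array([0.22098291, 0.53044543, 0.2416151 ]), 'orientation': array([-2.25971599e-04,  1.96125720e-01,  9.80578514e-01, -6.54136931e-04]), 'wrist_force': array([-0.23137387, -0.08891933,  0.5467808 ]), 'ft_torque': array([ 0.0065226 , -0.04545154, -0.00826185]), 'grip_force': 0.0, 'finger_gap': 0.0856830705207163}
```

View pics/scene0.png

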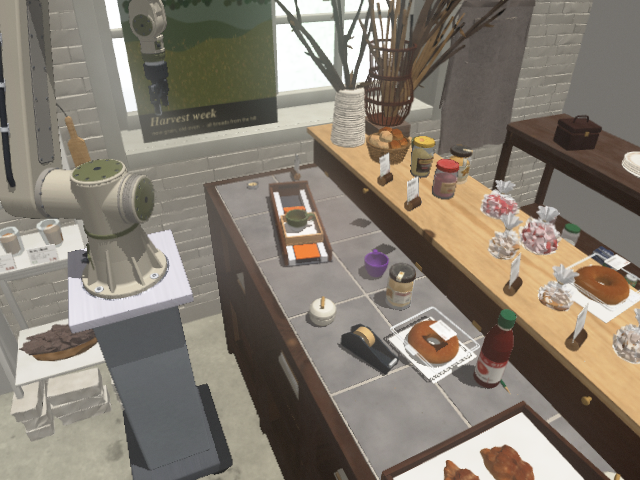

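View pics/side0.png

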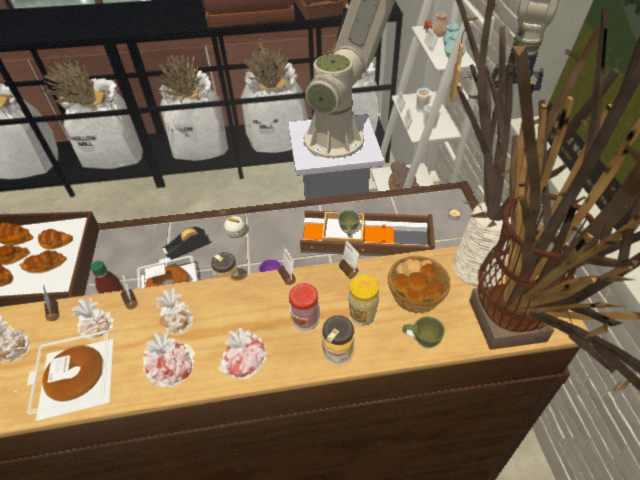

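The scene picture shows the lane from about (305,262), its open end, to (288,185). The tray with the green cup is near (298,220). In the side picture the lane spans columns 302–433 and the tray about 325–365. I'll enlarge both crops.

```bash
python3 - <<'E'
import pickle,cv2,numpy as np
a=pickle.load(open("scene.pkl","rb"))["img"][170:280,240:360,::-1]
b=pickle.load(open("side.pkl","rb"))["img"][200:265,290:450,::-1]
a=cv2.resize(a,None,fx=5,fy=5,interpolation=cv2.INTER_CUBIC)
b=cv2.resize(b,None,fx=5,fy=5,interpolation=cv2.INTER_CUBIC)
cv2.imwrite("pics/a.png",a);cv2.imwrite("pics/b.png",b)
E
```

```text
(no output)
```

View pics/a.png

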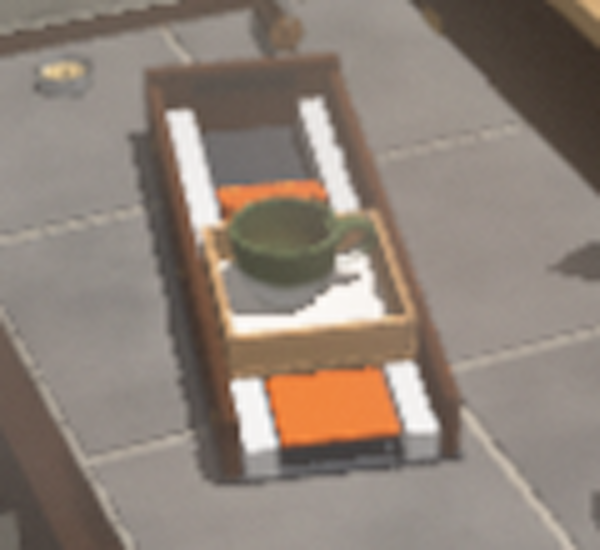

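View pics/b.png

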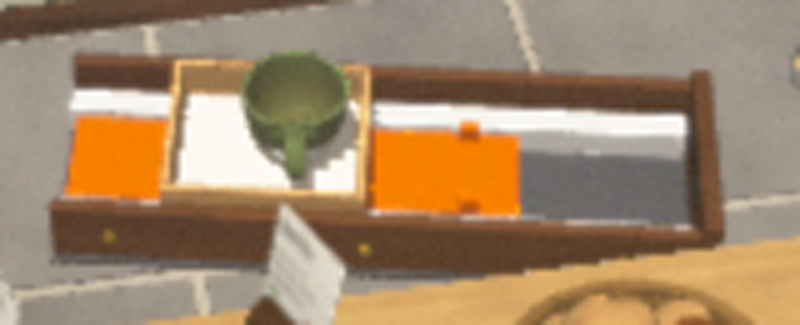

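View pics/wrist0.png

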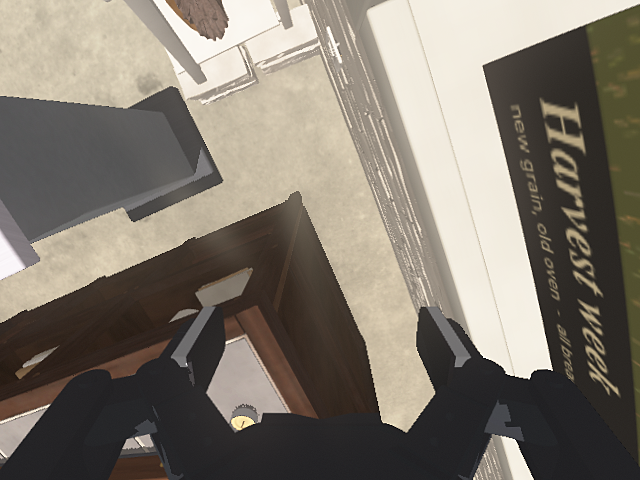

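The side crop shows the plate's far corners at (520,138)/(520,215) and its rear corners at (75,117)/(66,194). The teeth are at (469,130)/(467,206), and the tray rim is at (173,62),(163,197) to the rear and (371,68),(365,205) to the front. Next I turn these into positions.

```bash
python3 - <<'E'
from h import *
import pickle
c=pickle.load(open("side.pkl","rb")); s=pickle.load(open("scene.pkl","rb"))
P=dict(pf1=(520,138,22),pf2=(520,215,22),pr1=(75,117,22),pr2=(66,194,22),t1=(469,122,32),t2=(467,200,32),
 trR1=(175,62,54),trR2=(163,197,54),trF1=(371,68,54),trF2=(365,205,54))
W={}
for k,(u,v,z) in P.items():
    W[k]=onz(c,(290+u/5-.4,200+v/5-.4),z/1e3); print(k,np.round(W[k]*1e3,1))
for k,(u,v,z) in dict(sr1=(232,340,54),sr2=(415,328,54),sf2=(376,214,54),pr1=(282,447,22),pr2=(398,437,22),g2=(458,405,45),e1=(150,72,53),e2=(338,58,53)).items():
    print('scene',k,np.round(onz(s,(240+u/5-.4,170+v/5-.4),z/1e3)*1e3,1))
# tooth-less pose: plate ends and teeth
y=W['pf1']+W['pf2']-W['pr1']-W['pr2']; y/=2; print("plate len",np.linalg.norm(y)*1e3)
y[2]=0;y/=np.linalg.norm(y); x=np.array([y[1],-y[0],0]); m=(W['pf1']+W['pf2']+W['pr1']+W['pr2'])/4
o=m+y*.105; o[2]=0; print("origin",o,"yaw",np.degrees(np.arctan2(x[1],x[0])))
for k in W: print(k,np.round(((W[k]-o)@x*1e3,(W[k]-o)@y*1e3),1))
E
```

```text
pf1 [502.2 105.2  22. ]
pf2 [563.5  90.2  22. ]
pr1 [ 439.6 -159.9   22. ]
pr2 [ 502.7 -172.6   22. ]
t1 [493.2  75.   32. ]
t2 [555.4  59.5  32. ]
trR1 [434.4 -96.1  54. ]
trR2 [ 543.7 -118.8   54. ]
trF1 [459.4  20.6  54. ]
trF2 [569.   -4.9  54. ]
scene sr1 [430.8 -98.6  54. ]
scene sr2 [ 529.2 -128.    54. ]
scene sf2 [557.8  -9.5  54. ]
scene pr1 [ 435.1 -161.    22. ]
scene pr2 [ 496.7 -177.7   22. ]
scene g2 [ 525.7 -191.8   45. ]
scene e1 [492.1 213.2  53. ]
scene e2 [614.9 182.8  53. ]
plate len 271.0236120013032
origin [0.52586797 0.0679682  0.        ] yaw -13.158389192762817
pf1 [-31.5  30.8]
pf2 [31.5 30.2]
pr1 [ -32.1 -241.5]
pr2 [  32.1 -239.5]
t1 [-33.4  -0.6]
t2 [30.7 -1.5]
trR1 [ -51.7 -180.6]
trR2 [  59.9 -177.8]
trF1 [-53.9 -61.3]
trF2 [ 58.6 -61.2]
```

```bash
python3 -c "
from workcell import env; print(env.tip_extent)"
python3 -m jog '[[1,0,0,0,-7.1],[1,0,0,0,-7.1],[1,0,0,0,-7.1],[1,0,0,0,-7.1],[1,0,0,0,-7.1]]' 30
python3 -m jog '[[1,0,0,0,-7.1],[1,0,0,0,-7.1],[1,0,0,0,-7.1],[1,0,0,0,-7.1],[1,0,0,0,-7.1]]'
python3 -m jog '[[1,0,0,0,-7.1],[1,0,0,0,-7.1],[1,0,0,0,-7.1],[1,0,0,0,-7.1],[1,0,0,0,0]]'
```

```text
0.011
clock: 0.57
tcp_pos: [0.2211, 0.5306, 0.2419]
orientation: [-0.0, -0.115, 0.993, -0.0]
wrist_force: [0.2, -0.0, 1.1]
finger_gap: 0.0256
grip_force: 0.0
clock: 0.98
tcp_pos: [0.2211, 0.5306, 0.2419]
orientation: [-0.0, -0.413, 0.911, -0.0]
wrist_force: [-0.2, -1.0, 1.2]
finger_gap: 0.0004
grip_force: 0.0
clock: 1.4
tcp_pos: [0.2211, 0.5306, 0.242]
orientation: [-0.0, -0.622, 0.783, -0.0]
wrist_force: [0.6, -0.4, -0.1]
finger_gap: -0.0001
grip_force: 0.0
```

```bash

python3 -m jog '[[1,0.032,-0.022,0,0],[1,0.032,-0.022,0,0],[1,0.032,-0.022,0,0],[1,0.032,-0.022,0,0],[1,0.032,-0.022,0,0]]'
python3 -m jog '[[1,0.032,-0.022,0,0],[1,0.032,-0.022,0,0],[1,0.032,-0.022,0,0],[1,0.032,-0.022,0,0],[1,0.032,-0.022,0,0]]'
python3 -m jog '[[1,0.032,-0.022,0,0],[1,0.032,-0.022,0,0],[1,0.032,-0.022,0,0],[1,0.032,-0.022,0,0],[1,0.032,-0.022,0,0]]'
python3 -m jog '[[1,0.035,-0.022,0.01,0],[1,0.035,-0.022,0.02,0],[1,0.035,-0.022,0.03,0],[1,0,0,0.04,0],[1,0,0,0,0]]'
python3 - <<'E'
from h import *
import pickle
c=env.read_camera("wrist"); pickle.dump(c,open("w1.pkl","wb")); cv2.imwrite("pics/w1.png",c["img"][:,:,::-1])
s=env.get_state(); print(s["tcp_pos"],s["orientation"],s["joint_pos"])
E
```

```text
clock: 1.82
tcp_pos: [0.2917, 0.3483, 0.2421]
orientation: [-0.0, -0.62, 0.785, -0.0]
wrist_force: [1.5, 0.2, 0.1]
finger_gap: -0.0002
grip_force: 0.0
clock: 2.23
tcp_pos: [0.3622, 0.1672, 0.2424]
orientation: [0.0, -0.62, 0.785, -0.0]
wrist_force: [0.5, 0.9, -0.2]
finger_gap: 0.0001
grip_force: 0.0
clock: 2.65
tcp_pos: [0.4328, -0.0139, 0.2424]
orientation: [0.0, -0.619, 0.785, -0.0]
wrist_force: [1.1, 0.7, 0.0]
finger_gap: 0.0003
grip_force: 0.0
clock: 3.07
tcp_pos: [0.4647, -0.1177, 0.1431]
orientation: [-0.003, -0.618, 0.786, 0.005]
wrist_force: [-2.8, 1.1, -0.3]
finger_gap: 0.0001
grip_force: 0.0
[ 0.46542123 -0.11700936  0.14617168] [-0.00212936 -0.61907081  0.7853207   0.00426545] [-4.13935763e-01  1.92034888e-01 -3.57110289e-01  1.03118272e+00
  2.50510045e-04 -1.74907283e+00]
```

View pics/w1.png

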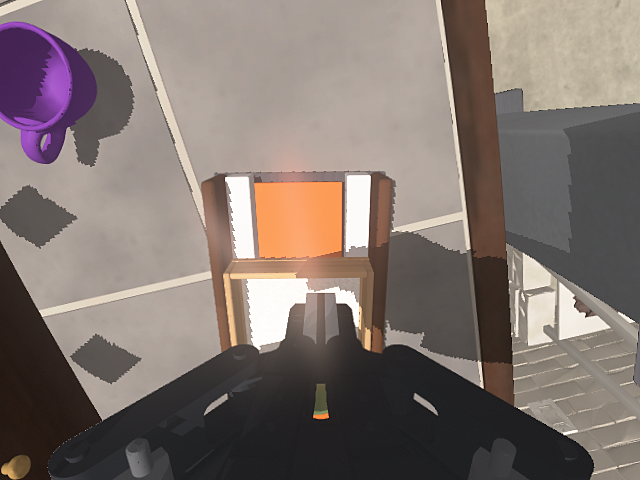

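The wrist view shows the plate's rear edge at (254..342,182) and the tray's rear top edge at about row 259, columns 225..374. The guides are on both sides and the hand is over the tray's rear.

```bash
cat >> h.py <<'E'
O=np.array([.5245,.068,0]); a=np.radians(-13.2); X=np.array([np.cos(a),np.sin(a),0]); Y=np.array([-np.sin(a),np.cos(a),0])
def lane(p): p=np.asarray(p)-O; return np.round([p@X*1e3,p@Y*1e3,p[2]*1e3],1)
E
python3 - <<'E'
from h import *
import pickle
c=pickle.load(open("w1.pkl","rb"))
for uv,z in [((254,182),22),((342,181),22),((225,260),54),((374,258),54),((204,182),45),((393,182),45),((256,257),22),((343,257),22)]:
    print(uv,lane(onz(c,uv,z/1e3)))
s=env.get_state(); print("tcp",lane(s["tcp_pos"]))
E
```

```text
(254, 182) [  32.2 -239.8   22. ]
(342, 181) [ -33.7 -239.9   22. ]
(225, 260) [  50.5 -189.9   54. ]
(374, 258) [ -54.6 -190.3   54. ]
(204, 182) [  62.1 -243.6   45. ]
(393, 182) [ -66.9 -242.3   45. ]
(256, 257) [  34.7 -179.8   22. ]
(343, 257) [ -35.2 -179.    22. ]
tcp [ -15.3 -193.6  146.2]
```

```bash
python3 -m jog '[[1,0.0,0,0,0],[1,0,0,0,0]]'
```

```text
clock: 3.28
tcp_pos: [0.4699, -0.1174, 0.1518]
orientation: [0.001, -0.621, 0.784, -0.001]
wrist_force: [0.5, -0.3, -0.1]
finger_gap: -0.0
grip_force: 0.0
```

```bash
python3 -m jog '[[1,0.008,-0.005,0,0],[1,0.008,-0.005,0.02,0],[1,0,0,0.03,0],[1,0,0,0.03,0],[1,0,0,0.02,0]]'
python3 -m jog '[[1,0,0,0.007,0],[1,0,0,0,0],[1,0,0,0,0]]'; python3 -c "
from h import *
s=env.get_state();print(lane(s['tcp_pos']))"
```

```text
clock: 3.7
tcp_pos: [0.476, -0.1358, 0.0498]
orientation: [0.001, -0.621, 0.784, -0.001]
wrist_force: [-0.9, 0.2, -0.4]
finger_gap: 0.0001
grip_force: 0.0
clock: 3.95
tcp_pos: [0.4762, -0.1359, 0.0443]
orientation: [0.0, -0.621, 0.784, -0.001]
wrist_force: [0.6, -0.1, 0.9]
finger_gap: -0.0001
grip_force: 0.0
[  -0.4 -209.5   44.3]
```

```bash
python3 -m jog '[[1,0,0,0.006,0],[1,0,0,0.006,0],[1,0,0,0.006,0],[1,0,0,0.0045,0],[1,0,0,0,0]]'
python3 -m jog '[[1,0,0,0,0],[1,0,0,0,0]]'
```

```text
clock: 4.37
tcp_pos: [0.4768, -0.1363, 0.0208]
orientation: [0.001, -0.621, 0.784, -0.002]
wrist_force: [2.3, -0.4, 5.2]
finger_gap: -0.0002
grip_force: 3.0
clock: 4.53
tcp_pos: [0.4768, -0.1363, 0.0213]
orientation: [0.001, -0.621, 0.784, -0.002]
wrist_force: [1.4, -1.0, 5.8]
finger_gap: -0.0001
grip_force: 2.9
```

```bash
python3 -m jog '[[1,-0.004,0,0,0],[1,-0.005,0,0,0],[1,-0.003,0,0,0],[1,-0.002,0,0,0],[1,-0.002,0,0,0]]'
python3 -m jog '[[1,-0.002,0,0,0],[1,-0.002,0,0,0],[1,-0.002,0,0,0],[1,-0.003,0,0,0],[1,-0.003,0,0,0]]'
python3 -c "
from h import *
s=env.get_state();print(lane(s['tcp_pos']))"
```

```text
clock: 4.95
tcp_pos: [0.4792, -0.1212, 0.0211]
orientation: [-0.001, -0.621, 0.784, -0.001]
wrist_force: [-0.4, -4.7, 6.6]
finger_gap: 0.0
grip_force: 3.0
clock: 5.37
tcp_pos: [0.4817, -0.1108, 0.0212]
orientation: [-0.002, -0.62, 0.784, -0.002]
wrist_force: [-2.2, -9.0, 5.4]
finger_gap: -0.0
grip_force: 3.0
[  -0.8 -183.9   21.2]
```

```bash
for i in 1; do python3 -m jog '[[1,-0.004,0,0,0],[1,-0.004,0,0,0],[1,-0.005,0,0,0],[1,-0.005,0,0,0],[1,-0.005,0,0,0]]'
python3 -m jog '[[1,-0.005,0,0,0],[1,-0.005,0,0,0],[1,-0.005,0,0,0],[1,-0.005,0,0,0],[1,-0.005,0,0,0]]'; done
python3 - <<'E'
from h import *
s=env.get_state();print(lane(s['tcp_pos']))
c=env.read_camera("side"); b=c["img"][200:265,290:450,::-1]
cv2.imwrite("pics/b2.png",cv2.resize(b,None,fx=5,fy=5,interpolation=cv2.INTER_CUBIC))
E
```

```text
clock: 5.78
tcp_pos: [0.487, -0.0883, 0.0212]
orientation: [-0.002, -0.62, 0.784, -0.002]
wrist_force: [-2.0, -10.6, 5.7]
finger_gap: -0.0002
grip_force: 3.0
clock: 6.2
tcp_pos: [0.4927, -0.064, 0.0212]
orientation: [-0.002, -0.62, 0.784, -0.002]
wrist_force: [-2.2, -9.1, 6.6]
finger_gap: 0.0003
grip_force: 3.0
[  -0.8 -135.7   21.2]
```

View pics/b2.png

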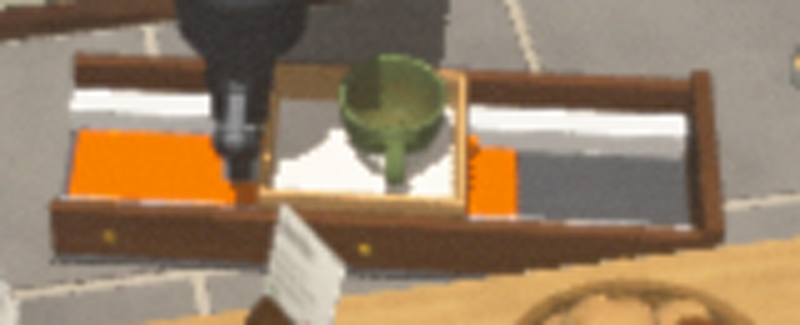

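The plate is down. The tray's front is at about column 465, at the teeth, and the cup is standing square. I'll keep pushing.

```bash
python3 -m jog '[[1,-0.004,0,0,0],[1,-0.004,0,0,0],[1,-0.005,0,0,0],[1,-0.005,0,0,0],[1,-0.005,0,0,0]]'
python3 -m jog '[[1,-0.005,0,0,0],[1,-0.005,0,0,0],[1,-0.005,0,0,0],[1,-0.005,0,0,0],[1,-0.005,0,0,0]]'
python3 -c "
from h import *
s=env.get_state();print(lane(s['tcp_pos']))"
```

```text
clock: 6.67
tcp_pos: [0.4979, -0.0416, 0.0211]
orientation: [-0.002, -0.62, 0.784, -0.002]
wrist_force: [-2.8, -9.3, 6.6]
finger_gap: -0.0002
grip_force: 3.0
clock: 7.08
tcp_pos: [0.5035, -0.0173, 0.0211]
orientation: [-0.002, -0.62, 0.784, -0.002]
wrist_force: [-1.7, -9.8, 8.2]
finger_gap: 0.0002
grip_force: 3.0
[ -1.  -87.8  21.1]
```

```bash
python3 -m jog '[[1,-0.005,0,0,0],[1,-0.005,0,0,0],[1,-0.005,0,0,0],[1,-0.005,0,0,0],[1,-0.005,0,0,0]]'
python3 -m jog '[[1,-0.005,0,0,0],[1,-0.005,0,0,0],[1,-0.005,0,0,0],[1,-0.005,0,0,0],[1,-0.005,0,0,0]]'
python3 -m jog '[[1,-0.004,0,0,0],[1,-0.004,0,0,0],[1,-0.004,0,0,0],[1,-0.003,0,0,0],[1,-0.003,0,0,0]]'
python3 - <<'E'
from h import *
s=env.get_state();print(lane(s['tcp_pos']))
c=env.read_camera("side"); b=c["img"][200:265,290:450,::-1]
cv2.imwrite("pics/b3.png",cv2.resize(b,None,fx=5,fy=5,interpolation=cv2.INTER_CUBIC))
E
```

```text
clock: 7.5
tcp_pos: [0.5092, 0.0071, 0.0211]
orientation: [-0.002, -0.62, 0.784, -0.002]
wrist_force: [-1.0, -9.3, 7.7]
finger_gap: -0.0003
grip_force: 3.1
clock: 7.92
tcp_pos: [0.5148, 0.0314, 0.0211]
orientation: [-0.002, -0.62, 0.784, -0.002]
wrist_force: [-2.4, -10.4, 8.4]
finger_gap: -0.0002
grip_force: 3.1
clock: 8.33
tcp_pos: [0.5188, 0.0488, 0.0211]
orientation: [-0.002, -0.62, 0.784, -0.002]
wrist_force: [-2.6, -11.0, 8.9]
finger_gap: 0.0
grip_force: 3.1
[ -1.2 -20.   21.1]
```

View pics/b3.png

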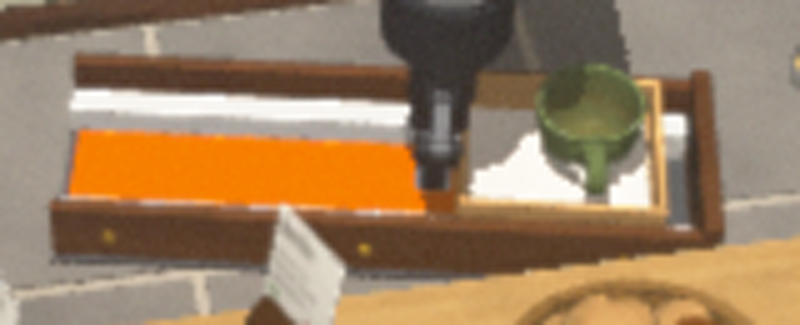

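About 20 mm is left to the wall (tray front at column 665, wall at about 690). I'll slow down and watch the force.

```bash
python3 -m jog '[[1,-0.003,0,0,0],[1,-0.003,0,0,0],[1,-0.003,0,0,0],[1,-0.003,0,0,0],[1,-0.003,0,0,0]]'
python3 -m jog '[[1,-0.001,0,0,0],[1,-0.001,0,0,0],[1,-0.001,0,0,0]]'
python3 -c "
from h import *
s=env.get_state();print(lane(s['tcp_pos']))"
```

```text
clock: 8.8
tcp_pos: [0.5222, 0.0633, 0.0211]
orientation: [-0.002, -0.62, 0.784, -0.002]
wrist_force: [-2.2, -11.1, 9.4]
finger_gap: -0.0001
grip_force: 3.1
clock: 9.05
tcp_pos: [0.5228, 0.0662, 0.0211]
orientation: [-0.002, -0.62, 0.784, -0.002]
wrist_force: [-2.1, -10.5, 9.0]
finger_gap: 0.0001
grip_force: 3.0
[-1.2 -2.2 21.1]
```

```bash
python3 -m jog '[[1,-0.001,0,0,0],[1,-0.001,0,0,0],[1,-0.001,0,0,0]]'
python3 -m jog '[[1,-0.001,0,0,0],[1,-0.001,0,0,0]]'
```

```text
clock: 9.3
tcp_pos: [0.5231, 0.0675, 0.0211]
orientation: [-0.004, -0.62, 0.785, -0.003]
wrist_force: [-4.6, -20.0, 11.2]
finger_gap: 0.0002
grip_force: 3.0
clock: 9.47
tcp_pos: [0.5232, 0.0676, 0.0211]
orientation: [-0.005, -0.619, 0.785, -0.005]
wrist_force: [-5.9, -27.8, 12.1]
finger_gap: -0.0001
grip_force: 3.0
```

The tray is against the wall (reaction rose to 28 N). Next I back off a little with the plate still down, then rise.

```bash
python3 -m jog '[[1,0.003,0,0,0],[1,0.003,0,0,0],[1,0.003,0,0,0],[1,0.003,0,0,0],[1,0,0,0,0]]'
python3 - <<'E'
from h import *
s=env.get_state();print(lane(s['tcp_pos']))
c=env.read_camera("side"); b=c["img"][200:265,290:450,::-1]
cv2.imwrite("pics/b4.png",cv2.resize(b,None,fx=5,fy=5,interpolation=cv2.INTER_CUBIC))
E
```

```text
clock: 9.88
tcp_pos: [0.522, 0.0624, 0.0211]
orientation: [0.001, -0.621, 0.784, 0.0]
wrist_force: [-0.3, 2.8, 5.7]
finger_gap: 0.0
grip_force: 3.0
[-1.1 -6.  21.1]
```

View pics/b4.png

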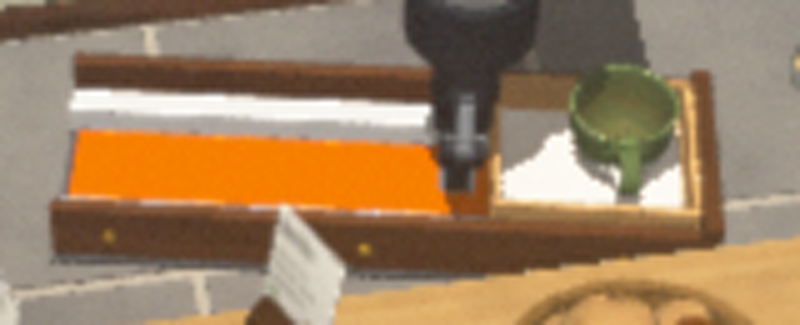

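The tray touches the end wall, and the finger is a few millimetres clear of its rear. I'll retreat a little more and rise slowly.

```bash
python3 -m jog '[[1,0.004,0,0,0],[1,0,0,-0.003,0],[1,0,0,-0.004,0],[1,0,0,-0.004,0],[1,0,0,-0.005,0]]'
python3 -m jog '[[1,0,0,-0.01,0],[1,0,0,-0.02,0],[1,0,0,-0.03,0],[1,0,0,-0.03,0],[1,0,0,-0.03,0]]'
python3 -m jog '[[1,0.03,0,-0.01,0],[1,0.03,0,0,0],[1,0.03,0,0,0],[1,0.03,0,0,0],[1,0,0,0,0]]'
python3 - <<'E'
from h import *
s=env.get_state();print(lane(s['tcp_pos']))
c=env.read_camera("side"); b=c["img"][200:265,290:450,::-1]
cv2.imwrite("pics/b5.png",cv2.resize(b,None,fx=5,fy=5,interpolation=cv2.INTER_CUBIC))
for k,(u,v,z) in dict(fr1=(688,82,54),fr2=(700,222,54)).items(): print(lane(onz(c,(290+u/5-.4,200+v/5-.4),z/1e3)))
E
```

```text
clock: 10.35
tcp_pos: [0.52, 0.0581, 0.0365]
orientation: [-0.001, -0.621, 0.784, 0.0]
wrist_force: [0.5, 0.6, -0.1]
finger_gap: -0.0004
grip_force: 0.0
clock: 10.77
tcp_pos: [0.5191, 0.058, 0.1575]
orientation: [-0.001, -0.621, 0.784, 0.001]
wrist_force: [0.9, -1.0, -0.1]
finger_gap: -0.0004
grip_force: 0.0
clock: 11.18
tcp_pos: [0.4914, -0.0625, 0.1666]
orientation: [-0.001, -0.619, 0.785, -0.0]
wrist_force: [-0.2, 0.5, 0.6]
finger_gap: 0.0
grip_force: 0.0
[  -2.4 -134.6  166.6]
[-52.5 128.9  54. ]
[ 60.5 129.4  54. ]
```

View pics/b5.png

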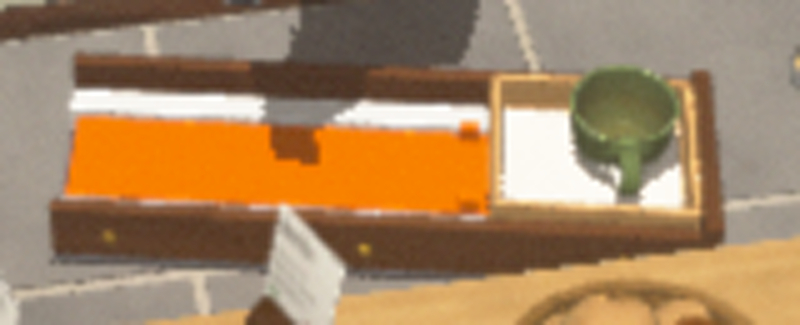

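The teeth stand up at column 469 behind the tray's rear edge (492), the tray is at the end wall, the cup is standing, and the hand is clear.

```bash
python3 -m jog '[[1,0,0,0,0],[1,0,0,0,0],[1,0,0,0,0]]'; python3 -c "
from workcell import env; print(env.hand_in())"
```

```text
clock: 11.48
tcp_pos: [0.4929, -0.0577, 0.1663]
orientation: [-0.0, -0.622, 0.783, 0.0]
wrist_force: [0.3, 0.4, 0.3]
finger_gap: 0.0001
grip_force: 0.0
the job is handed in; nothing more can be done
None
```

The tray is at the lane's end wall with the cup still standing on it, the spring plate has come up behind it, the hand is clear, and I handed the job in at about 11.5 s.

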